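# Snap the cover plate onto its four standoffs in the medicine drawer

## Task

Pick up the teal cover plate by its handle, lower it gently into the left well of the medicine drawer so that its four holes go over the four white standoffs (feel for them: their frame may have slid a little left or right), and press it down evenly, keeping it level, until all four standoffs have clicked through and the plate sits fully home. Then let go, and leave everything else in the drawer and on the worktop as it is.

Things in the scene. Friction and masses are not known exactly. Their poses are not given: they have to be found in the camera images.
- drawer: Shallow white medicine drawer, wooden front with lock, fixed on the worktop (place and yaw vary). Origin: on the worktop under the middle of its well, the left part; x from the front to the back, y left, z up. Well inside 250 (x) x 200 (y); 8 mm walls reach z = 42 mm, the front 48 mm. Right of the dividing wall, y -108 to -318 mm, is the store part with bystanders
- well (a point): Cork floor of the well, at its centre (drawer x = 0, y = 0, z = 10 mm). On it a metal frame carries four white standoffs at the corners of a rectangle 124 (drawer x) x 84 mm (y), centred at x = 0 but shifted along drawer y by up to 12 mm either way: NOT measured, to be seen or felt. A sideways push of about 5 N along y slides the frame; it cannot turn or move in x
- shoulder (a point): Level of the standoff shoulders (27 mm dia), drawer z = 30 mm, at the middle of the well. The plate's underside rests here when fully home. Above it each post is 16 mm dia, with 1 mm clearance all round in a plate hole
- barbs (a point): Level of the sprung orange barbs, drawer z = 40 mm, at the middle of the well. Two per post, along drawer +x and -x, 24 mm over both. A plate going down first meets them with its underside at about z = 47 mm; they snap out over it near z = 32 mm. Resistance about 2 to 6 N per standoff, 9 to 22 N for all four at once
- tops (a point): Level of the flat tops of the posts (11 mm dia), drawer z = 57 mm, at the middle of the well; they widen to 16 mm dia by z = 52 mm. A plate whose holes miss the posts comes to rest on them with its underside here
- plate: Loose teal cover plate, 160 (x) x 120 (y) x 6 mm, about 0.22 kg (varies), flat on a 4 mm black rubber mat. Origin: centre of its underside, z up. Four square holes 18 x 18 mm at x = +-62, y = +-42 mm. In its middle an upright cream handle bar, 70 long (x), 14 wide (y), from 6 to 44 mm above the underside. Fits either way round (half turn)
- corner0 (a point): Centre of a hole of the plate at the level of its underside, plate x = -62, y = -42 mm
- corner1 (a point): Centre of a hole of the plate at the level of its underside, plate x = -62, y = 42 mm
- corner2 (a point): Centre of a hole of the plate at the level of its underside, plate x = 62, y = -42 mm
- corner3 (a point): Centre of a hole of the plate at the level of its underside, plate x = 62, y = 42 mm
- canister: Bystander: large white screw-top canister, 90 dia x 134 tall; origin at its underside. In the drawer's store part
- syrup: Bystander: purple glass syrup bottle with white cap, 56 dia x 135 tall; origin at its underside. In the drawer's store part
- spoon: Bystander: steel measuring spoon, 150 long, lying down; origin at its underside. In the drawer's store part
- crusher: Bystander: squat grey tablet crusher with hinged lid, 75 x 55 x 46; origin at its underside. In the drawer's store part
- mug: Bystander: blue mug, 80 dia x 90 tall, on the worktop; origin at its underside. Beyond the drawer
- dosecup: Bystander: small clear cup, 60 dia x 50 tall, on the worktop; origin at its underside. Beyond the drawer
- organiser: Bystander: pale flat 7-compartment pill box, 190 x 50 x 27, on the worktop; origin at its underside. Beyond the drawer
There are look-alikes about, which are no part of the job. What is meant by the plate is not red, and is the larger of those in its own colour.

How it is judged (in metres and radians):
On the way, in this order (a step that is already met when the one before it is completed fails the run):
1. the plate is lowered gently over the standoffs, its holes on the posts, before it clicks (not dropped on) (x of plate in the frame of drawer between -0.006 and 0.006 m and y of plate in the frame of drawer between -0.017 and 0.017 m and angle between the x axis of plate and the x axis of drawer, either way round below 0.08 rad and z of plate in the frame of drawer between 0.033 and 0.0535 m and angle between plate's own z axis and vertical below 0.2 rad), for 0.1 s.
2. all four corners of the plate are snapped fully home (x of plate in the frame of drawer between -0.006 and 0.006 m and y of plate in the frame of drawer between -0.017 and 0.017 m and angle between the x axis of plate and the x axis of drawer, either way round below 0.08 rad and z of each of corner0, corner1, corner2, corner3 in the frame of drawer below 0.0318 m), for 0.2 s.
At the end, for the whole second after the job is handed in: The plate is released and at rest in the well, handle up, over the four standoffs, with its underside at each of the four holes no more than 1.8 mm above the standoff shoulders, so every standoff is snapped through (all of step 2 and angle between plate's own z axis and vertical below 0.04 rad and linear speed of plate below 0.01 m/s and contact force between the fingers and plate below 0.05 N); the robot touches nothing.
It fails at once if the plate is tilted more than about 14 degrees (angle between plate's own z axis and vertical above 0.25 rad).
It fails at once if anything else in the drawer is moved more than 30 mm or knocked over (distance of any of canister, syrup, spoon, crusher from where it was at the start of the episode above 0.03 m or angle between any of canister, syrup, spoon, crusher's own z axis and vertical above 0.5 rad).
It fails at once if anything else on the worktop is moved more than 30 mm or knocked over (distance of any of mug, dosecup, organiser from where it was at the start of the episode above 0.03 m or angle between any of mug, dosecup, organiser's own z axis and vertical above 0.5 rad).
It also fails if it takes over 48 s, if anything falls off the work surface, if the arm or the gripper's body presses on something with over 40 N, if the wrist force passes 120 N, or if a joint passes its speed limit or range.

## Robot

A 7-joint arm with a two-finger parallel gripper is mounted at the origin on the work surface. World frame = base frame: x ahead of the robot, y to its left, z up, the work surface at z = 0. Lengths are in m, angles in degrees, forces in N, time in s.
With the tool pointing down it reaches from about 0.4 to 0.9 m from the base axis. Payload 5.6 kg.
Tool frame: the origin (TCP) lies midway between the tips of the shut fingers; the grasp point (between the pads) lies 19 mm behind it (robot.hold_point_z is the distance from the TCP to the grasp point, in m); z points along the fingers, y is the direction in which the jaws open and shut (so a half turn about z gives the same grasp; the last joint's range is limited). The gripper opens to 92 mm and grips with 3 to 60 N. Pads are 20 mm wide; open, the fingers measure 128 mm over their backs; the gripper's body (75 mm by 189 mm) begins 69 mm behind the grasp point.
Start: joints at [-66.406, 26.786, -0.665, 91.828, 0.344, 61.387, -3.226], TCP at [0.286, 0.584, 0.215] pointing down, gripper open.
Joint ranges: [-144.91, 144.91], [-17.63, 115.5], [-89.93, 88.59], [15.96, 139.68], [-74.01, 254.01], [8.47, 105.57], [-167.45, 167.45]. Speed limits (degrees/s): [147.25, 147.25, 180, 180, 180, 180, 180].

## Interface

Orientations are given as a 3x3 rotation matrix whose columns are the frame's x, y, z axes.
In Python, from plant import robot, cams gives the robot as it stands.
- The arm moves only by the shell command python3 -m jog 'ROWS' [OPENING] [FORCE]. ROWS is JSON, a list of rows, each a list of 2 entries, a list of its own where there are three numbers: the shift along the world's x, y, z in mm, then the turn, a rotation vector about the world's x, y, z in rad. A call has 1 to 12 rows; each row is the pose to reach, as a shift and turn from the pose measured when the call began; what a row does not reach only later rows make up. A row lasts 1/10 s, in which the tool goes at most 50 mm and 8.59 degrees, less where a joint would pass 70% of its speed; a pose out of reach is approached as far as the arm can. A call with a gripper value outside its range is refused whole. OPENING is the opening in per cent of the stroke, from 0 (shut) to 100 (fully open), set as the call begins (- or left out, the last holds). The fingers move at their own pace and stop on an object; FORCE is the grip in N (left out, the last holds). Time passes only in rows, so rows that repeat a pose let the fingers close. It gives the time, the measured TCP pose, the force and the opening at its end, in the units of the state.
- robot.get_state(): the state, without advancing time (a new reading comes with each control period).
- cams.grab_frame(name): name is "scene" or "top" or "wrist"; returns (picture, depth): 384x512x3 uint8, blue, green, red; 384x512 float32, m along the optical axis (not along the pixel's ray), 0 where there is no reading.
- cams.get_calibration(name): a dict with "fov_y" (degrees; the focal length in pixels is half the picture's height over the tangent of half this angle, whatever the lens; pixels are square), "cx", "cy" (the principal point, pixels), "origin" and "attitude" of the camera in the world; the wrist camera has in their place "tool_from_camera" (4x4, takes a point from camera to tool coordinates, whose origin is the TCP and whose axes are the flange's). Camera axes: x right, y down, z forward; pixel columns grow to the right and rows downward; lengths in m; the calibration is good to about 2 mm. A picture is of the moment at which its call begins: read the wrist's pose just before it. get_calibration takes no time and is no camera call.
- robot.finish_job(): hands the job in, once; it reports no verdict.
The state is a dict: "clock": time; "joints": joint angles; "joint_vel": joint speeds; "effort": joint torques, N m; "tool_pos": TCP position; "tool_rot": TCP orientation; "wrist_force": force on the tool from outside, world axes, zero at the start; "ft_torque": the same for the moment, N m; "opening": opening from 0.0 (shut) to 1.0 (fully open).
Only numpy, scipy, OpenCV 4.12 (cv2) and the standard library are available. Lean on these libraries where they do the work, as an engineer would, in place of code of your own. Each camera call takes 0.05 s, during which the arm holds its last target.

## Working session

There is one attempt and no reset: what is moved stays moved. The work goes in short steps, Python scripts to look and compute and a shell command to move; the robot and the scene stay as the last step left them, time stands still between calls to the robot, and variables do not carry over. Pictures are saved under pics/ and viewed, and the job is handed in when it is done.

```bash
ls; mkdir -p pics
python3 - <<'E'
from plant import robot, cams
import cv2
s=robot.get_state(); print(s)
for n in ["scene","top"]:
    p,d=cams.grab_frame(n); cv2.imwrite(f"pics/{n}0.png",p); 
    import numpy as np; np.save(f"pics/{n}0.npy",d); print(cams.get_calibration(n))
print(cams.get_calibration("wrist"))
E
```

```text
pics
{'clock': 0.0, 'joints': array([-66.40721909,  26.83624161,  -0.66387892,  91.88016043,
         0.34343642,  61.38682607,  -3.22655558]), 'joint_vel': array([-0.01712242, -0.06017126,  0.0322645 , -0.03398353,  0.00809485,
        0.02353892,  0.10927673]), 'effort': array([-8.89259627e-04, -5.20582223e+01, -1.32331680e-02, -2.43757296e+01,
       -5.67651994e-02,  1.72262429e-02,  1.57195473e-04]), 'tool_pos': array([0.28533258, 0.58337847, 0.2136431 ]), 'tool_rot': array([[-8.98319586e-01,  4.39342102e-01, -6.61598271e-04],
       [ 4.39342582e-01,  8.98318100e-01, -1.63882345e-03],
       [-1.25678439e-04, -1.76285550e-03, -9.99998438e-01]]), 'wrist_force': array([-0.13523869,  0.35256803,  0.33909654]), 'ft_torque': array([ 0.00984977, -0.011108  ,  0.01203197]), 'opening': 1.0007435147348953}
{'fov_y': 47.11302809185699, 'cx': 256.08241311158633, 'cy': 189.81538668952786, 'origin': array([1.2581984 , 0.62408344, 0.99083226]), 'attitude': array([[-0.59746662,  0.57519699, -0.55873255],
       [ 0.80189285,  0.42962098, -0.41520316],
       [ 0.00121961, -0.69611367, -0.71793055]])}
{'fov_y': 42.71591074777822, 'cx': 254.77370601789687, 'cy': 188.11846379054893, 'origin': array([0.22178448, 0.10838064, 1.55267543]), 'attitude': array([[ 0.00742714, -0.98281064,  0.18446702],
       [-0.99986706, -0.00997666, -0.0128967 ],
       [ 0.01451538, -0.18434671, -0.98275409]])}
{'fov_y': 70.72215170850956, 'cx': 254.62559180566456, 'cy': 189.9323272984418, 'tool_from_camera': array([[-6.73690864e-05, -9.66633024e-01, -2.56165165e-01,
         7.12847343e-02],
       [ 9.99999140e-01,  2.70340772e-04, -1.28311492e-03,
        -1.87963831e-04],
       [ 1.30955315e-03, -2.56165031e-01,  9.66632175e-01,
        -1.69193156e-01],
       [ 0.00000000e+00,  0.00000000e+00,  0.00000000e+00,
         1.00000000e+00]])}
```

View pics/scene0.png

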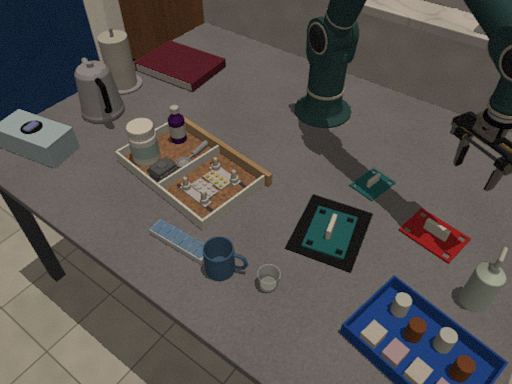

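View pics/top0.png

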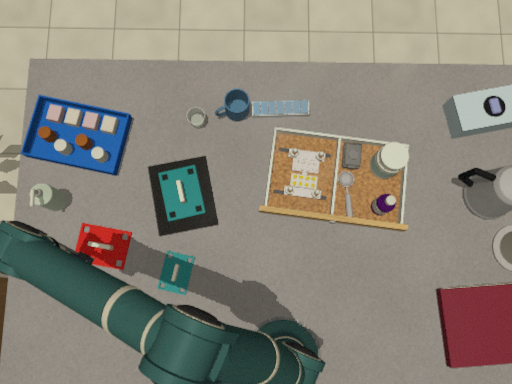

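The top view shows the big teal plate on the black mat at about (183,193), the small teal look-alike at (177,273) and a red one at (103,246). The well is around (303,177) and its four standoffs are visible.

```bash
cat > h.py <<'E'
import numpy as np, cv2
from plant import cams
def K(n):
    c=cams.get_calibration(n); return c,192/np.tan(np.radians(c['fov_y']/2))
def cast(n,u,v,z):
    c,f=K(n); R=np.array(c['attitude']); o=np.array(c['origin'])
    d=R@np.array([(u-c['cx'])/f,(v-c['cy'])/f,1.]); return o+d*(z-o[2])/d[2]
def proj(n,P):
    c,f=K(n); q=np.array(c['attitude']).T@(np.array(P)-c['origin']); return c['cx']+f*q[0]/q[2],c['cy']+f*q[1]/q[2]
E
python3 - <<'E'
from h import *
p=cv2.imread('pics/top0.png')
c=cv2.resize(p[140:245,140:230],None,fx=6,fy=6,interpolation=cv2.INTER_CUBIC); cv2.imwrite('pics/plate_crop.png',c)
c=cv2.resize(p[120:235,255:345],None,fx=5,fy=5,interpolation=cv2.INTER_CUBIC); cv2.imwrite('pics/well_crop.png',c)
s=cv2.imread('pics/scene0.png')
c=cv2.resize(s[140:225,150:275],None,fx=6,fy=6,interpolation=cv2.INTER_CUBIC); cv2.imwrite('pics/well_scene.png',c)
hsv=cv2.cvtColor(p,cv2.COLOR_BGR2HSV)
print(hsv[185,165],hsv[205,195],hsv[190,180])
m=cv2.inRange(hsv,(80,120,60),(98,255,255)); m[:,:145]=0;m[:,230:]=0;m[245:]=0
n,l,st,ce=cv2.connectedComponentsWithStats(m); print(st,ce)
i=1+st[1:,4].argmax(); b=(l==i).astype(np.uint8)
cs,_=cv2.findContours(b,cv2.RETR_EXTERNAL,cv2.CHAIN_APPROX_NONE)
cs=max(cs,key=cv2.contourArea)
W=np.array([cast('top',*q[0],0.010)[:2] for q in cs],np.float32)
print(cv2.minAreaRect(W*1000))
E
```

```text
[ 87 167 133] [ 86 160 131] [ 33  28 209]
[[     0      0    512    384 194930]
 [   229     97      1      1      1]
 [   227    100      1      1      1]
 [   158    165     48     57   1676]] [[256.13852152 191.4900631 ]
 [229.          97.        ]
 [227.         100.        ]
 [181.26849642 192.76670644]]
((495.03466796875, 322.5845642089844), (162.77642822265625, 122.18563079833984), 13.856236457824707)
```

View pics/plate_crop.png

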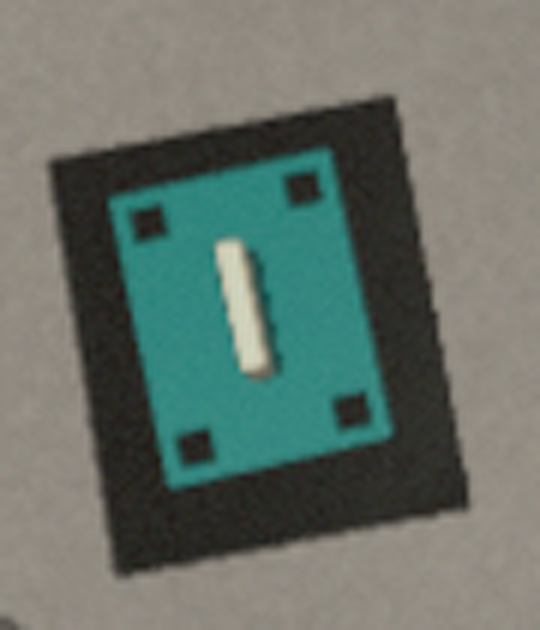

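View pics/well_crop.png

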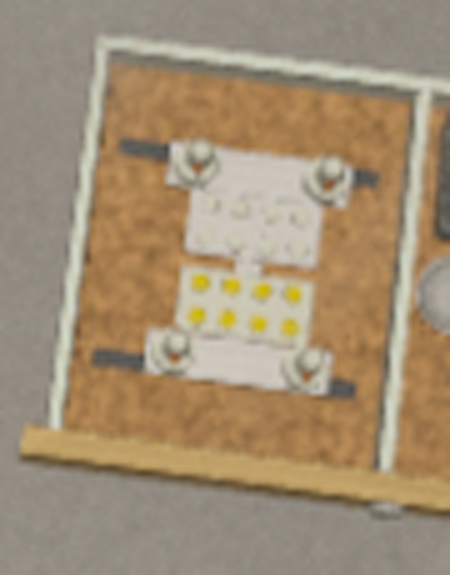

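View pics/well_scene.png

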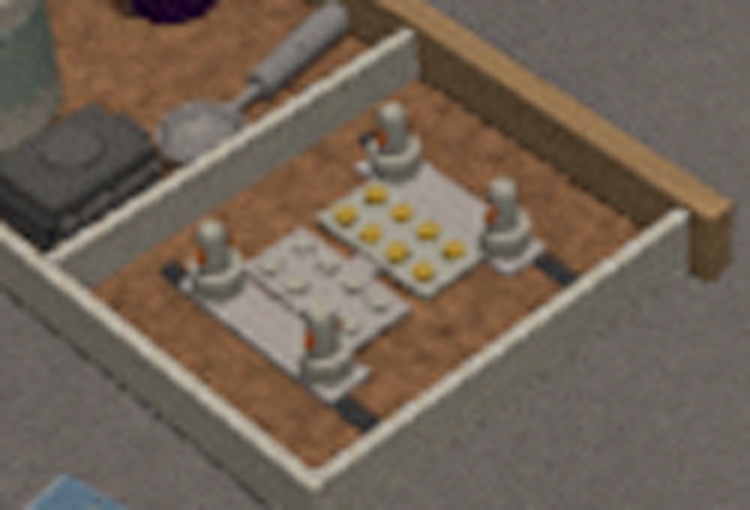

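Run:
```python
from h import *
pts=[(200,152),(330,172),(177,343),(311,360)]
W=np.array([cast('top',255+(a-.0)/5,120+b/5,0.057) for a,b in pts]); print(W.round(4), W.mean(0))
x=(W[0]+W[1]-W[2]-W[3])/2; y=(W[0]+W[2]-W[1]-W[3])/2
print(np.hypot(*x[:2]),np.hypot(*y[:2]),np.degrees(np.arctan2(x[1],x[0])),np.degrees(np.arctan2(-y[0],y[1])))
# scene check
pts=[(210,228),(322,310),(390,108),(500,186)]
S=np.array([cast('scene',150+a/6,140+b/6,0.057) for a,b in pts]); print(S.round(4),S.mean(0))
# well inner corners at rim z=.042 (crop): TL,TR,BL,BR
for q in [(105,48),(425,93),(60,420),(385,470)]: print(cast('top',255+q[0]/5,120+q[1]/5,.042).round(4))
```

```text
[[ 0.6247 -0.037   0.057 ]
 [ 0.6126 -0.1188  0.057 ]
 [ 0.5021 -0.0218  0.057 ]
 [ 0.4922 -0.1049  0.057 ]] [ 0.55790556 -0.0706476   0.057     ]
0.12230300583803469 0.08320185177307851 -6.8422409027478555 -7.579940137996684
[[ 0.6204 -0.1184  0.057 ]
 [ 0.6298 -0.035   0.057 ]
 [ 0.4967 -0.1046  0.057 ]
 [ 0.5086 -0.0204  0.057 ]] [ 0.56386308 -0.06959412  0.057     ]
[0.6968 0.0219 0.042 ]
[ 0.6693 -0.1829  0.042 ]
[0.4554 0.0501 0.042 ]
[ 0.426 -0.152  0.042]
```

```bash
python3 -m jog '[[[20,-45,5],[0,0,0.03]],[[40,-90,5],[0,0,0.06]],[[60,-135,5],[0,0,0.09]],[[80,-180,5],[0,0,0.12]],[[100,-225,5],[0,0,0.15]],[[120,-270,5],[0,0,0.18]],[[140,-315,5],[0,0,0.2]],[[160,-360,5],[0,0,0.22]],[[180,-405,5],[0,0,0.24]],[[200,-450,5],[0,0,0.26]],[[220,-495,5],[0,0,0.28]],[[240,-540,5],[0,0,0.3]]]' 100
```

```text
clock: 1.3
tool_pos: [0.5257, 0.0415, 0.2187]
tool_rot: [[-0.988, 0.153, -0.0], [0.153, 0.988, -0.001], [-0.0, -0.001, -1.0]]
wrist_force: [1.0, 0.2, -1.6]
opening: 0.997
```

```bash
python3 -m jog '[[[14,-45,0],[0,0,0.01]],[[28,-85,0],[0,0,0.02]],[[34,-105,0],[0,0,0.026]],[[35,-111,0],[0,0,0.026]],[[35,-111,0],[0,0,0.026]],[[35,-111,0],[0,0,0.026]]]'
cat >> h.py <<'E'
def wcast(pose,u,v,z):
    c,f=K('wrist'); T=np.array(c['tool_from_camera']); t,R=pose
    o=R@T[:3,3]+t; d=R@T[:3,:3]@np.array([(u-c['cx'])/f,(v-c['cy'])/f,1.]); return o+d*(z-o[2])/d[2]
E
python3 - <<'E'
from plant import robot,cams
import cv2,numpy as np
s=robot.get_state(); p,d=cams.grab_frame('wrist'); np.savez('pics/w1.npz',t=s['tool_pos'],R=s['tool_rot'],d=d); cv2.imwrite('pics/w1.png',p); print(s['tool_pos'],s['joint_vel'].round(1))
cv2.imwrite('pics/w1b.png',cv2.resize(p,(800,600),interpolation=cv2.INTER_CUBIC))
E
```

```text
clock: 1.9
tool_pos: [0.5602, -0.0676, 0.2184]
tool_rot: [[-0.992, 0.125, -0.001], [0.125, 0.992, -0.0], [0.001, -0.001, -1.0]]
wrist_force: [-0.8, 0.1, 0.1]
opening: 1.001
[ 0.56024998 -0.06757053  0.21842457] [-0.8 -0.4 -0.3  0.1  0.1 -0.   0.2]
```

View pics/w1b.png

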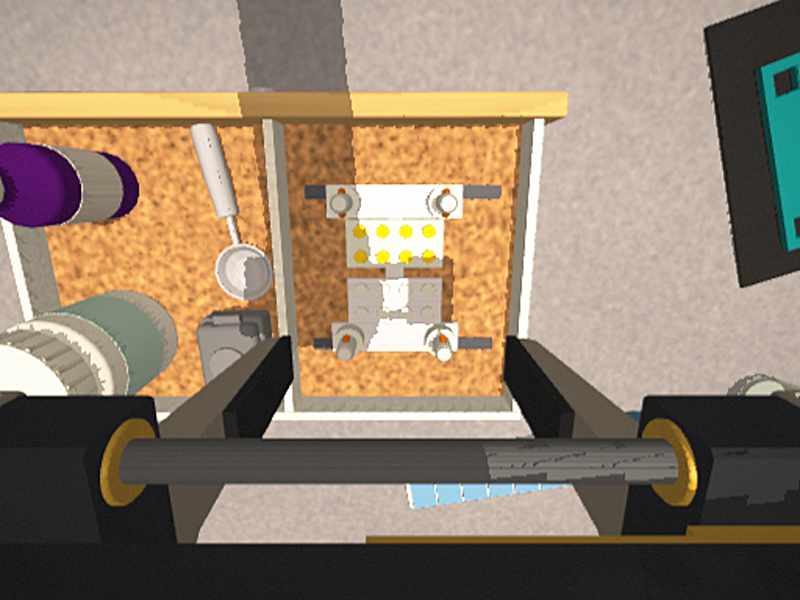

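Run:
```python
import cv2
p=cv2.imread('pics/w1.png')
c=cv2.resize(p[105:240,190:320],None,fx=6,fy=6,interpolation=cv2.INTER_CUBIC)[:,:]; c=c[:600*2]; 
cv2.imwrite('pics/w1c.png',cv2.resize(p[110:160,200:310],None,fx=7,fy=7,interpolation=cv2.INTER_CUBIC))
cv2.imwrite('pics/w1d.png',cv2.resize(p[195:240,200:310],None,fx=7,fy=7,interpolation=cv2.INTER_CUBIC))
```

```text
(no output)
```

View pics/w1c.png

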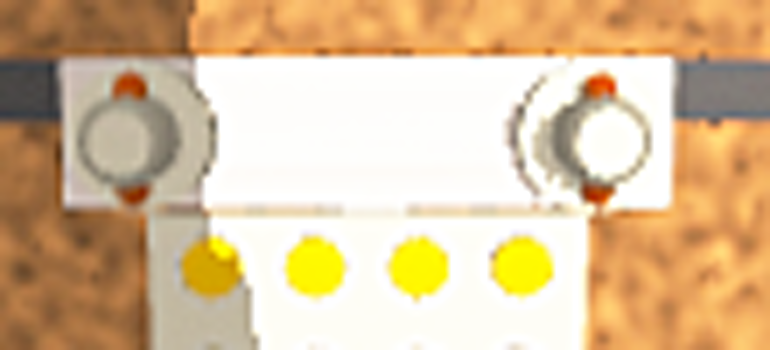

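View pics/w1d.png

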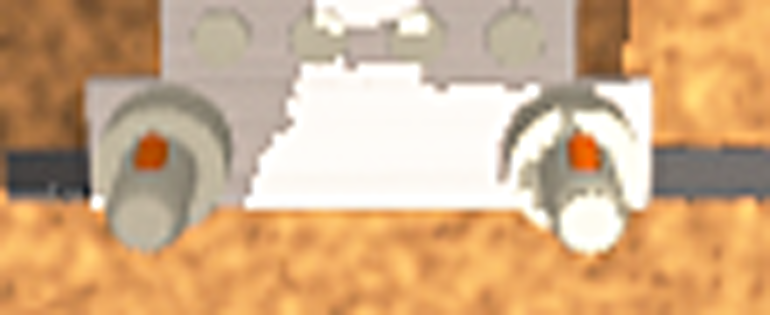

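Run:
```python
from h import *
q=np.load('pics/w1.npz'); pose=(q['t'],q['R'])
f=lambda a,b,v0:(200+(a+.5)/7-.5, v0+(b+.5)/7-.5)
P=[f(116,141,110),f(611,142,110),f(146,222,195),f(590,222,195)]
W=np.array([wcast(pose,*u,.057) for u in P]); print((W*1000).round(1)); m=W.mean(0)
x=(W[2]+W[3]-W[0]-W[1])/2; y=(W[1]+W[3]-W[0]-W[2])/2
print(m,np.hypot(*x[:2]),np.hypot(*y[:2]),np.degrees(np.arctan2(x[1],x[0])),np.degrees(np.arctan2(-y[0],y[1])))
# walls: inner edges of well at rim z=.042: px in 800x600
for a,b in [(518,122),(510,330),(287,122),(294,345),(545,120),(527,340)]: print((wcast(pose,a*.64,b*.64,.042)*1000).round(1))
# center relative tool frame
print('tool frame', q['R'].T@(m-q['t']))
```

```text
[[ 496.4 -106.7   57. ]
 [ 507.2  -23.    57. ]
 [ 619.2 -121.1   57. ]
 [ 629.6  -38.6   57. ]]
[ 0.56311751 -0.07235113  0.057     ] 0.12353806867513462 0.08377767980273433 -6.992396847125244 -7.2501326202292065
[454.7  37.2  42. ]
[621.4  21.3  42. ]
[ 432.5 -137.6   42. ]
[ 611.7 -166.3   42. ]
[455.8  57.6  42. ]
[632.4  35.5  42. ]
tool frame [-0.00358524 -0.00428918  0.16142403]
```

```bash
python3 -m jog '[[[-7,40,0],[0,0,0.04]],[[-14,85,0],[0,0,0.08]],[[-21,130,0],[0,0,0.12]],[[-28,175,0],[0,0,0.16]],[[-35,220,-5],[0,0,0.2]],[[-42,265,-15],[0,0,0.25]],[[-50,310,-25],[0,0,0.3]],[[-56,350,-35],[0,0,0.34]],[[-62,375,-45],[0,0,0.367]],[[-62,385,-47],[0,0,0.367]],[[-62,385,-47],[0,0,0.367]],[[-62,385,-47],[0,0,0.367]]]'
python3 - <<'E'
from plant import robot,cams
import cv2,numpy as np
s=robot.get_state(); p,d=cams.grab_frame('wrist'); np.savez('pics/w2.npz',t=s['tool_pos'],R=s['tool_rot'],d=d); cv2.imwrite('pics/w2.png',p); print(s['tool_pos'],s['joint_vel'].round(1),s['wrist_force'],s['ft_torque'])
cv2.imwrite('pics/w2b.png',cv2.resize(p,(800,600),interpolation=cv2.INTER_CUBIC))
E
```

```text
clock: 3.15
tool_pos: [0.4989, 0.3165, 0.172]
tool_rot: [[-0.971, -0.238, 0.0], [-0.238, 0.971, -0.001], [0.0, -0.001, -1.0]]
wrist_force: [-0.4, -0.7, -0.2]
opening: 1.002
[0.49888214 0.31650362 0.17199144] [ 1.1 -0.7  0.6  0.1  0.  -0.1  0. ] [-0.37892002 -0.71439134 -0.23120849] [ 0.03333196 -0.04237044  0.0262183 ]
```

View pics/w2b.png

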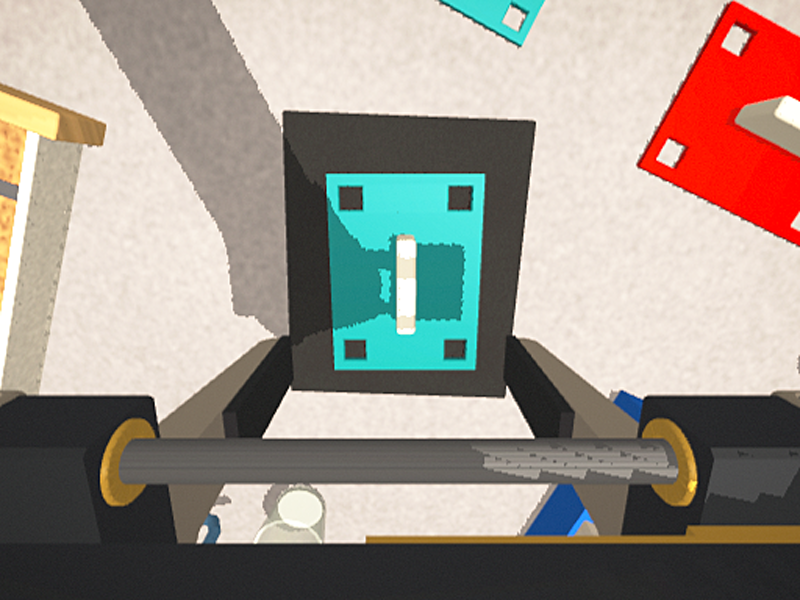

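Run:
```python
from h import *
q=np.load('pics/w2.npz'); pose=(q['t'],q['R'])
p=cv2.imread('pics/w2.png'); hsv=cv2.cvtColor(p,cv2.COLOR_BGR2HSV)
m=cv2.inRange(hsv,(80,100,60),(100,255,255)); m[:100]=0; m[245:]=0; m[:,:190]=0; m[:,330:]=0
cs,_=cv2.findContours(m,cv2.RETR_EXTERNAL,cv2.CHAIN_APPROX_NONE); c=max(cs,key=cv2.contourArea)
W=np.array([wcast(pose,*k[0],.010)[:2]*1000 for k in c],np.float32); r=cv2.minAreaRect(W); print('outline',r)
full=np.zeros_like(m); cv2.drawContours(full,[c],-1,255,-1)
h=cv2.bitwise_and(full,255-m)
n,l,st,ce=cv2.connectedComponentsWithStats(h)
C=[]
for i in range(1,n):
    if st[i,4]>60: print(st[i],ce[i]); 
    if 60<st[i,4]<400 : C.append(ce[i])
for z in(.010,.007):
    H=np.array([wcast(pose,*k,z)*1000 for k in C]); print(H.round(1),H.mean(0))
hm=cv2.inRange(hsv,(0,0,130),(40,110,255)); hm=cv2.bitwise_and(hm,full)
ys,xs=np.nonzero(hm); print('handle px',xs.mean(),ys.mean(),xs.min(),xs.max(),ys.min(),ys.max())
```

```text
outline ((497.3804016113281, 320.4678039550781), (159.1868133544922, 120.32002258300781), 13.820096969604492)
[217 119  15  15 202] [224.3019802  126.35148515]
[287 119  15  15 205] [293.69268293 126.24390244]
[253 150  14  64 832] [259.24038462 181.18870192]
[221 218  13  11 143] [227. 223.]
[284 218  14  11 138] [290.28985507 222.91304348]
[[447.1 265.5  10. ]
 [427.3 345.8  10. ]
 [566.7 294.8  10. ]
 [546.8 375.1  10. ]] [496.95328278 320.28322959  10.        ]
[[447.2 265.1   7. ]
 [427.2 346.2   7. ]
 [567.9 294.7   7. ]
 [547.9 375.8   7. ]] [497.56464507 320.47601361   7.        ]
handle px 259.45478723404256 181.8284574468085 254 265 150 213
```

```bash
python3 -m jog '[[[-1,4,-40],[0,0,0]],[[-1.5,4,-80],[0,0,0]],[[-1.5,4,-115],[0,0,0]],[[-1.5,4,-135],[0,0,0]],[[-1.5,4,-148],[0,0,0]],[[-1.5,4,-154],[0,0,0]],[[-1.5,4,-157],[0,0,0]],[[-1.5,4,-157],[0,0,0]],[[-1.5,4,-157],[0,0,0]]]'
python3 - <<'E'
from plant import robot,cams
import cv2,numpy as np
s=robot.get_state(); p,d=cams.grab_frame('wrist'); np.savez('pics/w3.npz',t=s['tool_pos'],R=s['tool_rot'],d=d); cv2.imwrite('pics/w3.png',p); print(s['tool_pos'],s['wrist_force'])
E
```

```text
clock: 4.1
tool_pos: [0.4984, 0.3204, 0.0162]
tool_rot: [[-0.972, -0.237, 0.002], [-0.237, 0.972, -0.0], [-0.002, -0.001, -1.0]]
wrist_force: [0.5, 0.3, -0.2]
opening: 1.002
[0.49844251 0.32038797 0.01624254] [ 0.52080599  0.31703736 -0.18616155]
```

View pics/w3.png

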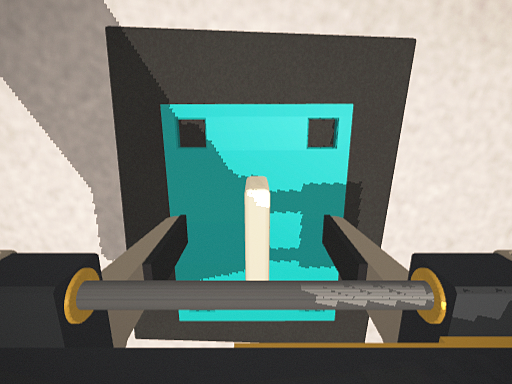

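The handle sits centred between the fingers, at columns 245–270. Next I close on it.

```bash
python3 -m jog '[[[-1,0,-2],[0,0,0]],[[-1,0,-2],[0,0,0]],[[-1,0,-2],[0,0,0]],[[-1,0,-2],[0,0,0]],[[-1,0,-2],[0,0,0]],[[-1,0,-2],[0,0,0]],[[-1,0,-2],[0,0,0]],[[-1,0,-2],[0,0,0]]]' 0 45
python3 - <<'E'
from plant import robot,cams
import cv2,numpy as np
s=robot.get_state(); p,d=cams.grab_frame('wrist'); np.savez('pics/w4.npz',t=s['tool_pos'],R=s['tool_rot'],d=d); cv2.imwrite('pics/w4.png',p); print(s['tool_pos'],s['wrist_force'],s['ft_torque'],s['opening'])
E
```

```text
clock: 4.95
tool_pos: [0.4974, 0.3204, 0.0142]
tool_rot: [[-0.972, -0.237, 0.002], [-0.237, 0.972, -0.0], [-0.002, -0.001, -1.0]]
wrist_force: [0.1, 0.7, -0.3]
opening: 0.326
[0.49738132 0.32041902 0.01416716] [ 0.06694396  0.73416428 -0.27084992] [ 0.0745542  -0.0198559  -0.01756789] 0.32647430887867873
```

View pics/w4.png

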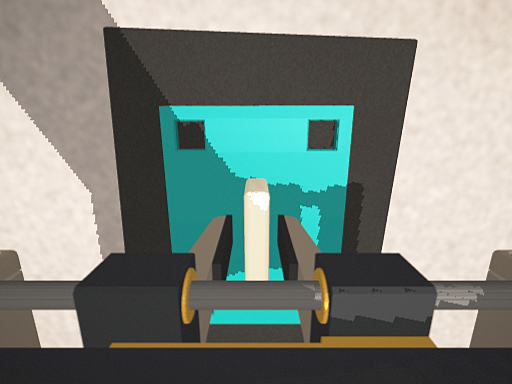

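```bash
python3 -m jog '[[[0,0,0],[0,0,0]],[[0,0,0],[0,0,0]],[[0,0,0],[0,0,0]],[[0,0,0],[0,0,0]],[[0,0,0],[0,0,0]]]' 0 45
python3 - <<'E'
from plant import robot,cams
import cv2,numpy as np
s=robot.get_state(); p,d=cams.grab_frame('wrist'); np.savez('pics/w5.npz',t=s['tool_pos'],R=s['tool_rot'],d=d); cv2.imwrite('pics/w5.png',p); print(s['tool_pos'],s['wrist_force'],s['ft_torque'],s['opening'])
E
```

```text
clock: 5.5
tool_pos: [0.4973, 0.3205, 0.0142]
tool_rot: [[-0.971, -0.237, 0.002], [-0.237, 0.971, -0.0], [-0.002, -0.001, -1.0]]
wrist_force: [-0.1, 0.0, -1.3]
opening: 0.152
[0.49732974 0.320528   0.01415585] [-0.11297483  0.04494651 -1.3250752 ] [0.26841332 0.03140557 0.02492593] 0.15233808316544267
```

View pics/w5.png

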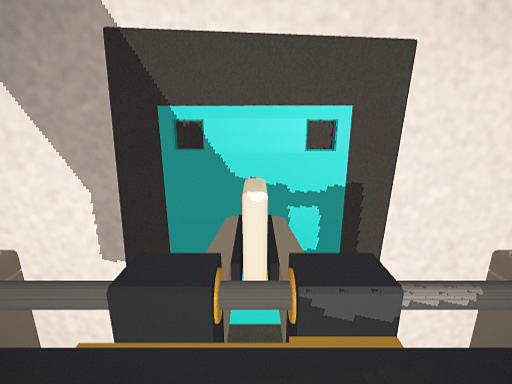

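```bash
cat >> h.py <<'E'
def holes(name,zt):
    q=np.load(f'pics/{name}.npz'); pose=(q['t'],q['R'])
    p=cv2.imread(f'pics/{name}.png'); hsv=cv2.cvtColor(p,cv2.COLOR_BGR2HSV)
    m=cv2.inRange(hsv,(80,100,40),(100,255,255)); m[:60]=0; m[170:]=0; m[:,:120]=0; m[:,400:]=0
    out=[]
    h=255-m; n,l,st,ce=cv2.connectedComponentsWithStats(h,connectivity=4)
    for i in range(1,n):
        if 300<st[i,4]<1600 and st[i,1]<170: out.append((st[i].tolist(),ce[i]))
    out.sort(key=lambda a:a[1][0]); 
    H=np.array([q['R'].T@(wcast(pose,*k[1],zt)-q['t'])*1000 for k in out]); return out,H,pose
E
python3 - <<'E'
from h import *
for n in('w3','w4','w5'):
    o,H,pose=holes(n,.0095); print(n,o,H.round(2).tolist(),H.mean(0).round(2), 'yaw',np.degrees(np.arctan2(H[1,0]-H[0,0],H[1,1]-H[0,1])) if len(H)==2 else 0)
q1=np.load('pics/w1.npz'); q2=np.load('pics/w2.npz')
print('plate in tool at w2', q2['R'].T@(np.array([.4974,.3204,.010])-q2['t'])*1000)
q5=np.load('pics/w5.npz');print('plate in tool at w5 (from w2 world)', q5['R'].T@(np.array([.4974,.3204,.010])-q5['t'])*1000)
E
```

```text
w3 [([179, 120, 27, 27, 694], array([191.94236311, 132.95821326])), ([308, 119, 27, 28, 714], array([320.72969188, 132.46358543]))] [[62.66, -40.71, 6.65], [62.97, 41.27, 6.6]] [62.81  0.28  6.62] yaw 0.2148340781385255
w4 [([177, 121, 28, 28, 711], array([190.9254571 , 134.73136428])), ([308, 121, 27, 28, 721], array([320.97919556, 134.38418863]))] [[61.67, -40.95, 4.58], [61.89, 41.0, 4.52]] [6.178e+01 3.000e-02 4.550e+00] yaw 0.14985650233043038
w5 [([176, 121, 27, 28, 719], array([189.40055633, 134.40751043])), ([306, 121, 28, 28, 724], array([319.51104972, 134.43508287]))] [[61.87, -41.89, 4.56], [61.85, 40.08, 4.52]] [61.86 -0.91  4.54] yaw -0.012549377354193788
plate in tool at w2 [  0.49694604   4.36055467 161.98562757]
plate in tool at w5 (from w2 world) [-0.02999286 -0.13888072  4.15598468]
```

```bash
python3 -m jog '[[[0,0,5],[0,0,0]],[[0,0,15],[0,0,0]],[[0,0,35],[0,0,0]],[[0,0,60],[0,0,0]],[[2,-10,85],[0,0,-0.01]],[[5,-30,100],[0,0,-0.03]],[[10,-60,106],[0,0,-0.06]],[[15,-90,106],[0,0,-0.09]],[[20,-120,106],[0,0,-0.12]],[[25,-150,106],[0,0,-0.14]],[[30,-180,106],[0,0,-0.17]],[[35,-210,106],[0,0,-0.2]]]' 0 55
python3 - <<'E'
from plant import robot,cams
import cv2,numpy as np
s=robot.get_state(); print(s['tool_pos'],s['tool_rot'],s['wrist_force'],s['ft_torque'],s['opening'])
E
```

```text
clock: 6.75
tool_pos: [0.5323, 0.1092, 0.1209]
tool_rot: [[-0.999, -0.038, 0.002], [-0.038, 0.999, -0.0], [-0.002, -0.0, -1.0]]
wrist_force: [0.5, -0.5, -2.6]
opening: 0.149
[0.53228232 0.10920546 0.12090268] [[-9.99274249e-01 -3.80224131e-02  2.29610151e-03]
 [-3.80230263e-02  9.99276838e-01 -2.23996762e-04]
 [-2.28592416e-03 -3.11138925e-04 -9.99997339e-01]] [ 0.53062395 -0.45372064 -2.61110959] [ 0.00138506 -0.02429124  0.00375503] 0.14871351631689136
```

```bash
python3 -m jog '[[[5,-30,0],[0,0,-0.03]],[[10,-60,0],[0,0,-0.06]],[[15,-90,0],[0,0,-0.09]],[[20,-120,0],[0,0,-0.12]],[[25,-145,0],[0,0,-0.14]],[[28,-165,0],[0,0,-0.155]],[[30,-176,0],[0,0,-0.162]],[[31,-180.5,0],[0,0,-0.162]],[[31,-180.5,0],[0,0,-0.162]],[[31,-180.5,0],[0,0,-0.162]]]'
python3 - <<'E'
from plant import robot,cams
import cv2,numpy as np
s=robot.get_state(); p,d=cams.grab_frame('wrist'); np.savez('pics/w6.npz',t=s['tool_pos'],R=s['tool_rot'],d=d); cv2.imwrite('pics/w6.png',p); print(s['tool_pos'],s['tool_rot'],s['wrist_force'],s['ft_torque'],s['opening'])
p,_=cams.grab_frame('scene'); cv2.imwrite('pics/s6.png',p); cv2.imwrite('pics/s6c.png',cv2.resize(p[90:225,130:280],None,fx=5,fy=4.4))
from h import *
o,H,pose=holes('w6',s['tool_pos'][2]-.0045); print(o,H)
E
```

```text
clock: 7.75
tool_pos: [0.5632, -0.0699, 0.1209]
tool_rot: [[-0.993, 0.122, 0.002], [0.122, 0.993, 0.0], [-0.002, 0.0, -1.0]]
wrist_force: [1.0, 0.5, -3.2]
opening: 0.146
[ 0.56315761 -0.0698629   0.12088017] [[-9.92536302e-01  1.21934784e-01  1.89687953e-03]
 [ 1.21935436e-01  9.92538007e-01  2.31511727e-04]
 [-1.85449570e-03  4.61080626e-04 -9.99998174e-01]] [ 1.017639    0.53708964 -3.24752516] [ 0.03257374  0.01251912 -0.01088061] 0.1455423676311862
[([176, 120, 28, 30, 775], array([189.74064516, 134.57806452])), ([306, 120, 29, 30, 785], array([319.72484076, 134.75286624]))] [[ 61.51691035 -41.48744699   4.36679607]
 [ 61.40579742  40.35076743   4.40473621]]
```

View pics/w6.png

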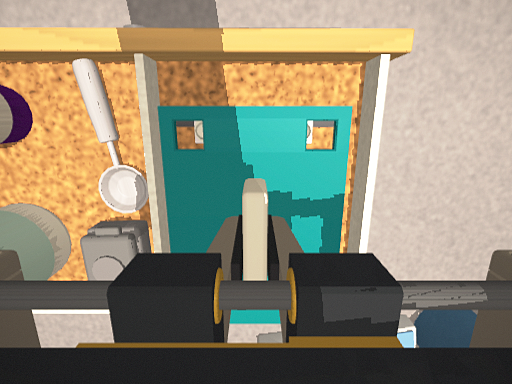

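View pics/s6c.png

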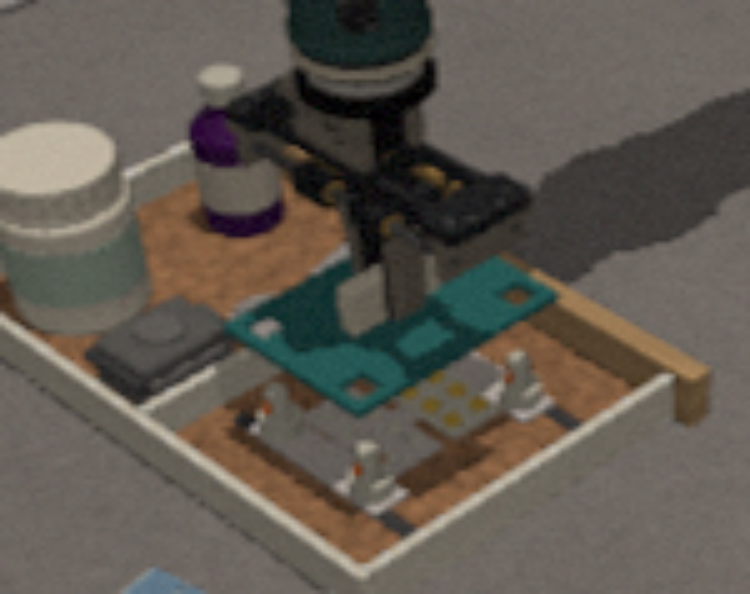

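```bash
python3 -m jog '[[[0,-1.5,-10],[0,0,-0.002]],[[0,-1.5,-22],[0,0,-0.002]],[[0,-1.5,-34],[0,0,-0.002]],[[0,-1.5,-43],[0,0,-0.002]],[[0,-1.5,-47],[0,0,-0.002]],[[0,-1.5,-47],[0,0,-0.002]],[[0,-1.5,-47],[0,0,-0.002]]]'
python3 - <<'E'
from plant import robot,cams
import cv2,numpy as np
s=robot.get_state(); p,d=cams.grab_frame('wrist'); np.savez('pics/w7.npz',t=s['tool_pos'],R=s['tool_rot'],d=d); cv2.imwrite('pics/w7.png',p); print(s['tool_pos'],s['tool_rot'],s['wrist_force'],s['ft_torque'],s['opening'])
cv2.imwrite('pics/w7c.png',cv2.resize(p[110:165,160:360],None,fx=4,fy=4,interpolation=cv2.INTER_CUBIC))
p,_=cams.grab_frame('scene'); cv2.imwrite('pics/s7c.png',cv2.resize(p[130:225,150:280],None,fx=6,fy=6,interpolation=cv2.INTER_CUBIC))
E
```

```text
clock: 8.55
tool_pos: [0.5634, -0.0715, 0.0739]
tool_rot: [[-0.992, 0.124, 0.002], [0.124, 0.992, -0.0], [-0.002, 0.0, -1.0]]
wrist_force: [0.8, -0.4, -1.5]
opening: 0.146
[ 0.5634175  -0.07150449  0.07393021] [[-9.92303227e-01  1.23811556e-01  2.23715818e-03]
 [ 1.23811725e-01  9.92305725e-01 -6.31925663e-05]
 [-2.22776884e-03  2.14280226e-04 -9.99997496e-01]] [ 0.83878696 -0.4175017  -1.52350412] [-0.00461786  0.02037109 -0.01647964] 0.1464425884270512
```

View pics/w7c.png

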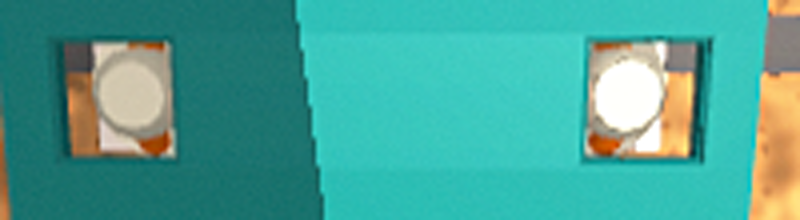

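View pics/s7c.png

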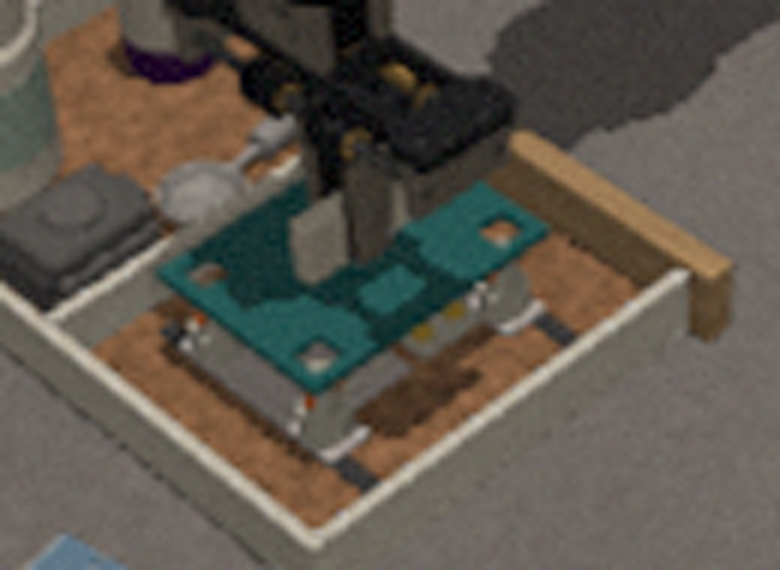

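Run:
```python
from h import *
q=np.load('pics/w7.npz'); pose=(q['t'],q['R'])
f=lambda a,b:(160+(a+.5)/4-.5,110+(b+.5)/4-.5)
def t(a,b,z): return (q['R'].T@(wcast(pose,*f(a,b),z)-q['t'])*1000).round(2)
print('posts',t(133,93,.057),t(628,93,.057))
z=q['t'][2]-.010
for z in(z,z+.006):
  print(z,'L hole L/R',t(65 if z<.068 else 52,98,z)[1],t(175,98,z)[1],' R hole',t(586,98,z)[1],t(697 if z<.068 else 711,98,z)[1],'x near/far',t(120,40,z)[0],t(120,157,z)[0],t(640,40,z)[0],t(640,157,z)[0])
```

```text
posts [ 61.94 -42.24  16.78] [61.93 41.1  16.8 ]
0.06393020621444898 L hole L/R -51.77 -33.91  R hole 32.79 50.79 x near/far 70.6 51.97 70.6 51.97
0.06993020621444898 L hole L/R -52.09 -32.79  R hole 31.67 51.27 x near/far 70.63 52.62 70.63 52.62
```

Through the front holes, the wrist view shows the post tops centred to within about 0.3 mm. I lower slowly.

```bash
python3 -m jog '[[[0,0,-3],[0,0,0]],[[0,0,-6],[0,0,0]],[[0,0,-8],[0,0,0]],[[0,0,-9.5],[0,0,0]],[[0,0,-11],[0,0,0]],[[0,0,-12.5],[0,0,0]],[[0,0,-14],[0,0,0]],[[0,0,-15],[0,0,0]],[[0,0,-15],[0,0,0]]]'
python3 - <<'E'
from plant import robot,cams
import cv2,numpy as np
s=robot.get_state(); p,d=cams.grab_frame('wrist'); np.savez('pics/w8.npz',t=s['tool_pos'],R=s['tool_rot'],d=d); cv2.imwrite('pics/w8.png',p); print(s['tool_pos'],s['tool_rot'],s['wrist_force'],s['ft_torque'],s['opening'])
cv2.imwrite('pics/w8c.png',cv2.resize(p[110:165,160:360],None,fx=4,fy=4,interpolation=cv2.INTER_CUBIC))
p,_=cams.grab_frame('scene'); cv2.imwrite('pics/s8c.png',cv2.resize(p[130:225,150:280],None,fx=6,fy=6,interpolation=cv2.INTER_CUBIC))
E
```

```text
clock: 9.55
tool_pos: [0.5636, -0.0715, 0.0592]
tool_rot: [[-0.992, 0.124, 0.003], [0.124, 0.992, -0.0], [-0.003, 0.0, -1.0]]
wrist_force: [0.5, -0.7, -2.3]
opening: 0.146
[ 0.56356828 -0.07145304  0.05918248] [[-9.92309382e-01  1.23751966e-01  2.74602053e-03]
 [ 1.23752354e-01  9.92313133e-01 -2.90156363e-05]
 [-2.72850298e-03  3.11034016e-04 -9.99996229e-01]] [ 0.45774763 -0.74822899 -2.31888296] [ 0.00513319  0.02557645 -0.00853823] 0.14570623229519108
```

View pics/w8c.png

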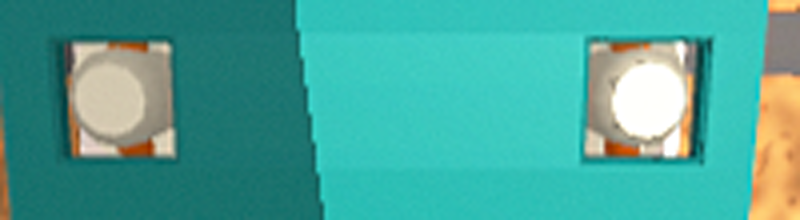

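View pics/s8c.png

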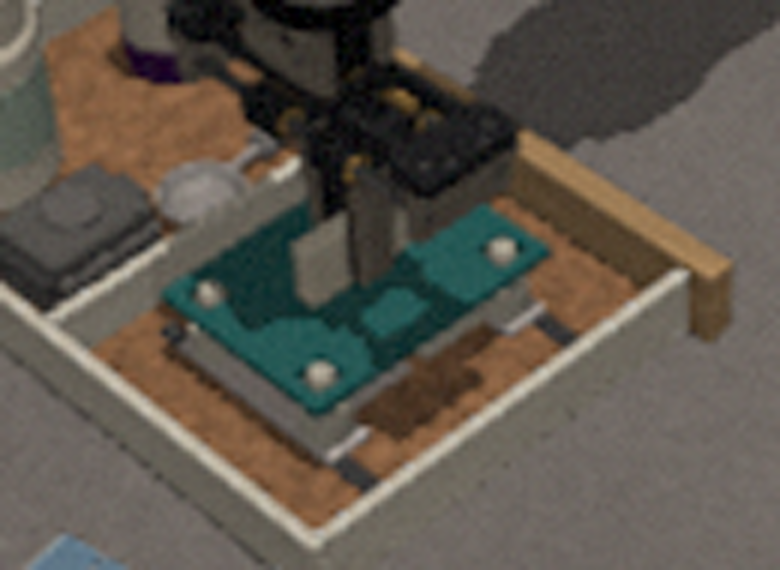

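All three visible post tops are through their holes with no contact force, and the underside is at about z = 49 mm. Now I press.

```bash
python3 -m jog '[[[0,0,-2],[0,0,0]],[[0,0,-4],[0,0,0]],[[0,0,-6],[0,0,0]],[[0,0,-8],[0,0,0]],[[0,0,-10],[0,0,0]]]' 0 60
python3 -m jog '[[[0,0,-2],[0,0,0]],[[0,0,-4],[0,0,0]],[[0,0,-6],[0,0,0]]]'
python3 -c "
from plant import robot;s=robot.get_state();print(s['tool_pos'],s['tool_rot'][2],s['wrist_force'],s['ft_torque'],s['opening'])"
```

```text
clock: 10.15
tool_pos: [0.5641, -0.0715, 0.0505]
tool_rot: [[-0.992, 0.124, 0.004], [0.124, 0.992, 0.0], [-0.004, 0.001, -1.0]]
wrist_force: [-3.3, 0.2, 7.8]
opening: 0.147
clock: 10.45
tool_pos: [0.5639, -0.0715, 0.0444]
tool_rot: [[-0.992, 0.124, 0.004], [0.124, 0.992, 0.0], [-0.003, 0.001, -1.0]]
wrist_force: [-2.3, -0.4, 3.6]
opening: 0.146
[ 0.56393447 -0.07149908  0.04438718] [-3.44334114e-03  7.42347389e-04 -9.99993796e-01] [-2.27403423 -0.43354453  3.63813369] [ 0.12777159  0.69776068 -0.04153661] 0.1460747096628239
```

```bash
python3 -m jog '[[[0,0,-2],[0,0,0]],[[0,0,-3.5],[0,0,0]],[[0,0,-5],[0,0,0]],[[0,0,-5],[0,0,0]]]'
python3 - <<'E'
from plant import robot,cams
import cv2,numpy as np
s=robot.get_state(); print(s['tool_pos'],s['tool_rot'][2],s['wrist_force'],s['ft_torque'],s['opening'])
p,d=cams.grab_frame('wrist'); np.savez('pics/w9.npz',t=s['tool_pos'],R=s['tool_rot'],d=d); cv2.imwrite('pics/w9.png',p)
cv2.imwrite('pics/w9c.png',cv2.resize(p[110:165,160:360],None,fx=4,fy=4,interpolation=cv2.INTER_CUBIC))
p,_=cams.grab_frame('scene'); cv2.imwrite('pics/s9c.png',cv2.resize(p[130:225,150:280],None,fx=6,fy=6,interpolation=cv2.INTER_CUBIC))
E
```

```text
clock: 10.85
tool_pos: [0.5638, -0.0715, 0.0401]
tool_rot: [[-0.992, 0.124, 0.003], [0.124, 0.992, 0.001], [-0.003, 0.001, -1.0]]
wrist_force: [-5.4, 0.5, 10.1]
opening: 0.149
[ 0.56380571 -0.07148046  0.04013716] [-2.77321145e-03  9.68703527e-04 -9.99995685e-01] [-5.39974031  0.54606763 10.05303825] [0.07388313 1.20404048 0.01128939] 0.1494940499038752
```

View pics/w9c.png

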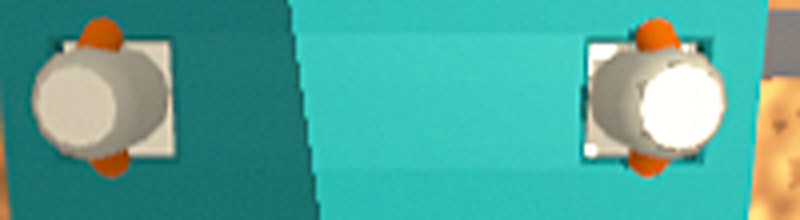

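View pics/s9c.png

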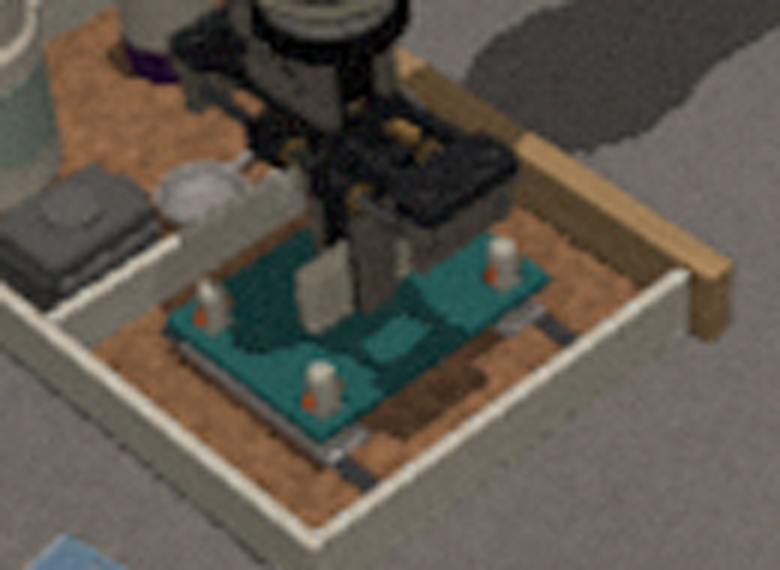

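Barbs now show above the plate at the front pair and both visible back or left posts. I press a little further to confirm it bottoms out.

```bash
python3 -m jog '[[[-0.5,0,-1],[0,0,0]],[[-1,0,-2],[0,0,0]],[[-1,0,-3],[0,0,0]],[[-1,0,-3],[0,0,0]]]'
python3 -c "
from plant import robot;s=robot.get_state();print(s['tool_pos'],s['tool_rot'][2],s['wrist_force'],s['ft_torque'],s['opening'])"
```

```text
clock: 11.35
tool_pos: [0.5639, -0.0715, 0.0401]
tool_rot: [[-0.992, 0.124, 0.005], [0.124, 0.992, 0.001], [-0.005, 0.002, -1.0]]
wrist_force: [-7.4, 1.7, 24.2]
opening: 0.148
[ 0.56387429 -0.07149571  0.04007443] [-0.00460117  0.00174429 -0.99998789] [-7.36234314  1.67498963 24.1541924 ] [ 0.08481091  2.09889094 -0.03009449] 0.14817870471138608
```

```bash
cat > pl.py <<'E'
from h import *
from plant import robot
import sys
n=sys.argv[1]
s=robot.get_state(); p,d=cams.grab_frame('wrist'); cv2.imwrite(f'pics/{n}.png',p); np.savez(f'pics/{n}.npz',t=s['tool_pos'],R=s['tool_rot'],d=d)
p2,d2=cams.grab_frame('scene'); cv2.imwrite(f'pics/{n}s.png',cv2.resize(p2[130:225,150:280],None,fx=6,fy=6,interpolation=cv2.INTER_CUBIC))
np.save(f'pics/{n}s.npy',d2)
print(s['wrist_force'],s['ft_torque'],s['tool_pos'])
def fit(p,d,R,o,cal,roi):
    f=192/np.tan(np.radians(cal['fov_y']/2))
    hsv=cv2.cvtColor(p,cv2.COLOR_BGR2HSV); m=cv2.inRange(hsv,(80,100,40),(100,255,255)); k=np.zeros_like(m); k[roi]=m[roi]
    k=cv2.erode(k,np.ones((3,3))); v,u=np.nonzero(k); z=d[v,u]; ok=z>0; u,v,z=u[ok],v[ok],z[ok]
    P=np.c_[(u-cal['cx'])/f*z,(v-cal['cy'])/f*z,z]@R.T+o
    P=P[abs(P[:,2]-np.median(P[:,2]))<.008]
    A=np.c_[P[:,:2]-[.5631,-.0724],np.ones(len(P))]; c=np.linalg.lstsq(A,P[:,2],rcond=None)[0]
    print('plane slope x,y, z0 mm',c*[1,1,1000],len(P),'rms',np.std(A@c-P[:,2]))
c=cams.get_calibration('wrist');T=c['tool_from_camera'];R=s['tool_rot']
fit(p,d,R@T[:3,:3],R@T[:3,3]+s['tool_pos'],c,np.s_[80:330,120:400])
c=cams.get_calibration('scene'); fit(p2,d2,np.array(c['attitude']),np.array(c['origin']),c,np.s_[130:225,170:250])
E
python3 pl.py w10
```

```text
[-7.36234314  1.67498963 24.1541924 ] [ 0.08481091  2.09889094 -0.03009449] [ 0.56387429 -0.07149571  0.04007443]
plane slope x,y, z0 mm [-1.32034425e-03 -6.23716751e-04  3.48979671e+01] 20137 rms 0.0006301302492943655
plane slope x,y, z0 mm [3.43528206e-03 7.55310545e-03 3.64220618e+01] 512 rms 0.0019104437524582415
```

View pics/w10s.png

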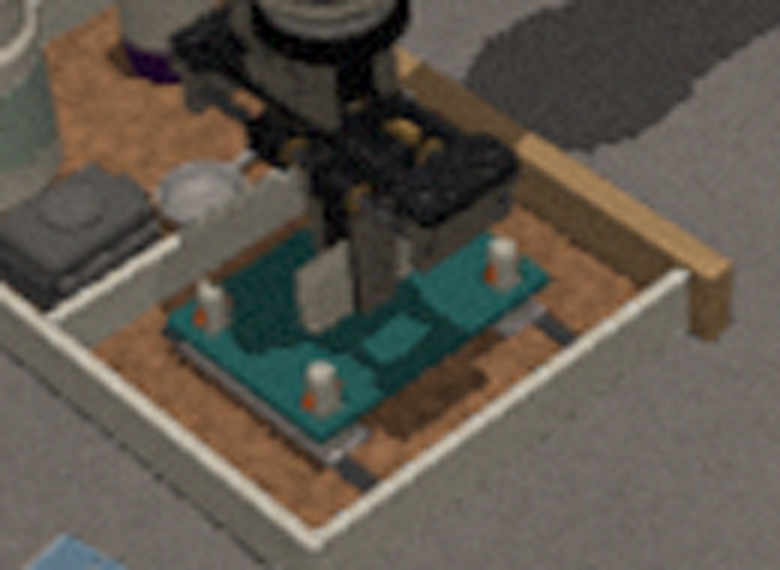

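View pics/w10.png

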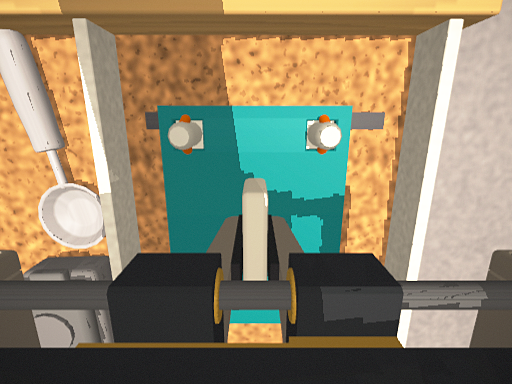

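The plate is level to under 0.01 rad, and its top is at about 35–36 mm, so it is home. I unload, release, then back off.

```bash
python3 -m jog '[[[0,0,0.3],[0,0,0]],[[0,0,0.3],[0,0,0]],[[0,0,0.3],[0,0,0]]]' && python3 -m jog '[[[0,0,0],[0,0,0]],[[0,0,0],[0,0,0]],[[0,0,0],[0,0,0]],[[0,0,0],[0,0,0]],[[0,0,0],[0,0,0]],[[0,0,0.5],[0,0,0]],[[0,0,0.5],[0,0,0]],[[0,0,0.5],[0,0,0]]]' 70
python3 pl.py w11
```

```text
clock: 11.75
tool_pos: [0.5642, -0.0715, 0.0402]
tool_rot: [[-0.992, 0.123, 0.005], [0.123, 0.992, 0.001], [-0.005, 0.002, -1.0]]
wrist_force: [-1.2, -0.4, 1.9]
opening: 0.15
clock: 12.55
tool_pos: [0.5642, -0.0715, 0.0408]
tool_rot: [[-0.992, 0.124, 0.005], [0.124, 0.992, 0.001], [-0.005, 0.002, -1.0]]
wrist_force: [-0.6, 0.4, 0.1]
opening: 0.698
[-0.57688166  0.37274273  0.14459993] [-0.00459826  0.00328683  0.0147226 ] [ 0.5641643  -0.07150871  0.04076764]
plane slope x,y, z0 mm [-1.64602063e-03 -8.20814299e-04  3.49226429e+01] 22349 rms 0.0006128272618855365
plane slope x,y, z0 mm [7.13518752e-03 8.58049940e-03 3.62245540e+01] 445 rms 0.0018471243638303262
```

View pics/w11.png

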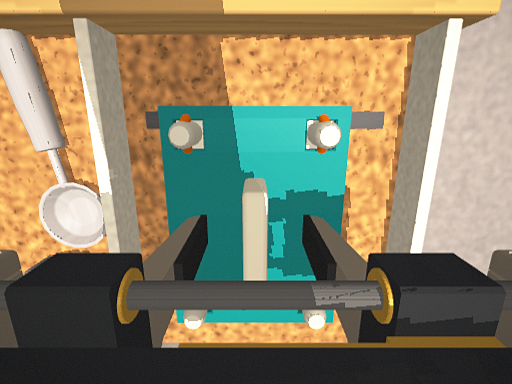

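Released, and the plate is still home. I raise the arm straight up.

```bash
python3 -m jog '[[[0,0,10],[0,0,0]],[[0,0,30],[0,0,0]],[[0,0,60],[0,0,0]],[[0,0,95],[0,0,0]],[[0,0,130],[0,0,0]],[[0,0,160],[0,0,0]],[[0,0,175],[0,0,0]],[[0,0,178],[0,0,0]],[[0,0,178],[0,0,0]],[[0,0,178],[0,0,0]]]'
python3 pl.py w12
python3 - <<'E'
import cv2
p=cv2.imread('pics/w12.png'); cv2.imwrite('pics/w12c.png',cv2.resize(p[90:260,170:350],None,fx=3.5,fy=3.5,interpolation=cv2.INTER_CUBIC))
E
```

```text
clock: 13.65
tool_pos: [0.5634, -0.0714, 0.2178]
tool_rot: [[-0.992, 0.123, 0.003], [0.124, 0.992, 0.001], [-0.003, 0.002, -1.0]]
wrist_force: [0.3, 0.5, -0.3]
opening: 0.701
[ 0.28909503  0.54591505 -0.2631423 ] [ 0.01916967 -0.01305316 -0.027146  ] [ 0.56342187 -0.07136044  0.21777728]
plane slope x,y, z0 mm [-1.50426383e-03 -7.94732931e-04  3.48725189e+01] 8050 rms 0.0007323167564498329
plane slope x,y, z0 mm [2.80040966e-03 5.25456735e-03 3.66003698e+01] 627 rms 0.0019391822821688838
```

View pics/w12c.png

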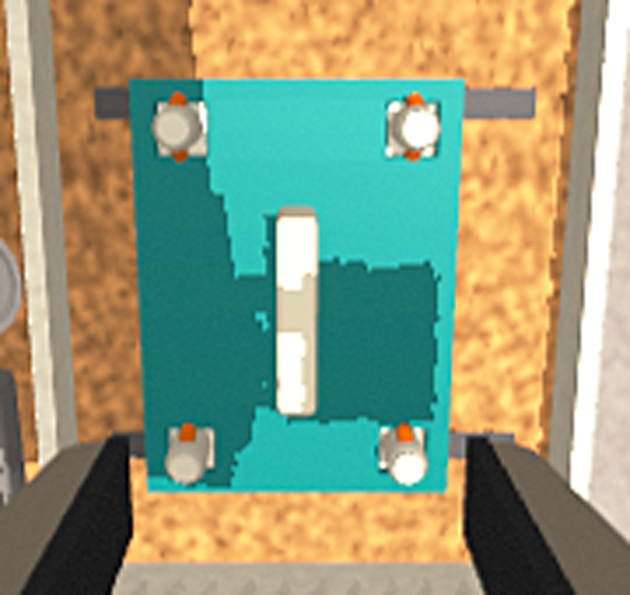

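View pics/w12s.png

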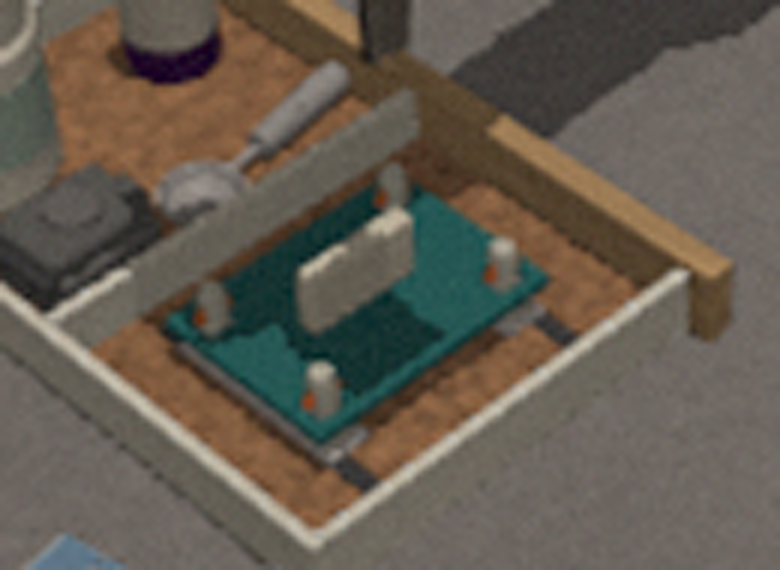

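All four barb pairs are sprung out above the plate, which is level. The bystanders look undisturbed, so I hand in.

```bash
python3 -c "
from plant import robot; print(robot.finish_job())"
```

```text
the job is handed in; nothing more can be done
None
```

I picked up the teal plate by its handle and lowered it over the four standoffs. I pressed it down until it stalled at about 24 N with its underside near z = 30 mm, then released it and raised the arm clear. The job was handed in just after 13.7 s on the robot's clock, against the 48 s limit.

- **Fit:** The last wrist and scene pictures show orange barbs above the plate at all four standoffs. The plate is level (about 0.002 rad by the wrist depth, about 0.006 rad by the scene depth).
- **Release:** The fingers are clear of the plate and the contact force is near zero.
- **Bystanders:** The drawer items in view look as they were at the start. I did not measure their positions or check the worktop items separately.
- **Disagreements:** The two cameras put the plate's top at 34.9 mm and 36.6 mm, against a nominal 36 mm; that difference is about the calibration error. A sideways force of 5–7 N along x also showed while pressing, and it went away when I unloaded before opening.

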